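# Mesh the beater with the sample mixer's drive and hold it home

## Robot

A 7-joint arm with a two-finger parallel gripper is mounted at the origin on the work surface. World frame = base frame: x ahead of the robot, y to its left, z up, the work surface at z = 0. Lengths are in mm, angles in rad, forces in N, time in s.
With the tool pointing down it reaches from about 400 to 875 mm from the base axis. Payload 4.4 kg.
Tool frame: the origin (TCP) lies at the very end of the fingers, on their centre line; the grasp point (between the pads) lies 19 mm behind it; z points along the fingers, y is the direction in which the jaws open and shut (so a half turn about z gives the same grasp; the last joint's range is limited). The gripper opens to 85 mm and grips with 20 to 120 N. Pads are 22 mm wide; open, the fingers measure 114 mm over their backs; the gripper's body (76 mm by 85 mm) begins 54 mm behind the grasp point. The pads swing forward as they close: fully open they stand 13 mm farther back than shut.
Start: joints at [1.17, 0.628, 0.038, 1.517, -0.027, 0.996, -0.02], TCP at [213.605, -613.914, 231.313] pointing down, gripper open.
Joint ranges: [-3.06, 3.06], [-0.37, 2.12], [-1.25, 1.32], [0.18, 2.47], [-1.1, 4.24], [0.23, 1.98], [-2.94, 2.94]. Speed limits (rad/s): [2.57, 2.57, 3.14, 3.14, 3.14, 3.14, 3.14].

## Interface

Orientations are given as [roll, pitch, yaw] about the fixed x, y, z axes, in that order (R = Rz(yaw) Ry(pitch) Rx(roll)).
In Python, from cell import ctrl gives the robot as it stands.
- The arm moves only by the shell command python3 -m crank 'ROWS' [OPENING]. ROWS is JSON, a list that holds one entry, the list of rows, each a list of 6 numbers: the shift along the tool's x, y, z in units of 30 mm (1.0 is 30 mm), then the turn, a rotation vector about the tool's x, y, z in units of 6 degrees (1.0 is 6 degrees). In form: [[[tx, ty, tz, rx, ry, rz], ...]]. A call has 1 to 12 rows; each row shifts and turns the pose as measured when the row begins, along the tool's axes as they then stand; what a row does not reach is not made up. A row lasts 1/12 s, in which the tool goes at most 41.7 mm and 7.16 degrees, less where a joint would pass 70% of its speed; a pose out of reach is approached as far as the arm can. A call is refused whole if a number of a shift passes 1 or a number of a turn 1, either way. A call with a gripper value outside its range is refused whole. OPENING is the gripper command: -1 is fully open, 1 is shut, values between are in proportion, set as the call begins (- or left out, the last holds). The fingers move at their own pace and stop on an object; the grip force is fixed at half the most. Time passes only in rows, so rows that do not move let the fingers close. It gives the time, the measured TCP pose, the force and the opening at its end, in the units of the state.
- ctrl.read_state(): the state, without advancing time (a new reading comes with each control period).
- ctrl.get_image(name): name is "side" or "top" or "wrist"; returns a dict with "color" (480x640x3 uint8, red, green, blue), "depth" (480x640 float32, mm along the optical axis (not along the pixel's ray), 0 where there is no reading), "camera_matrix" (3x3 intrinsics, pixels), "R" (3x3) and "t" (3): a world point X has camera coordinates R X + t. Camera axes: x right, y down, z forward; pixel columns grow to the right and rows downward; lengths in mm; the calibration is good to about 2 mm. A picture is of the moment at which its call begins.
- ctrl.finish_job(): hands the job in, once; it reports no verdict.
Trained networks look in a picture, given as the dict that the camera call returned (one of the last four; its "shot" number tells which), for a name from the list of things; names that differ only in an ending like _2 or _b are one class to them, and where a whole thing is asked for, a point or a joint stands for the part that bears it (a point fixed in the world has none). Each returns a list of dicts, best first, with "conf" (0 to 1); they miss things now and then, are a little off and sometimes report something else, mostly with a low value. They report only what shows in the picture. A call takes as long as a camera call.
- ctrl.search_frame(query, picture): "extent" ([centre column, centre row, width, height] in pixels, round what is visible of it).
The state is a dict: "clock": time; "qpos": joint angles; "qd": joint speeds; "tau": joint torques, N m; "eef_pos": TCP position; "tool_rot": TCP orientation; "force": force on the tool from outside, world axes, zero at the start; "torque": the same for the moment, N m; "width": finger opening in mm.
Only numpy, scipy, OpenCV 4.12 (cv2) and the standard library are available. Lean on these libraries where they do the work, as an engineer would, in place of code of your own. Each camera call takes 0.05 s, during which the arm holds its last target. There are 200 camera calls.

## Task

First swing the mixer's folded brace (yellow post) all the way out until it snaps into its end stop. Then take the blue-headed beater out of the white holder, turn it until its splines mesh with the cross-shaped drive socket on top of the mixer, slide it in and press it fully home against the ejector spring. Finish while still gripping the beater and pressing it home (a colleague will lock it), with the brace still out and the grey beater, the glass dish and the amber jar near the robot left where they are.

Things in the scene. Friction and masses are not known exactly. Their poses are not given: they have to be found in the camera images.
- brace (a joint): brace angle: 0 = folded along the mixer, 1.571 = fully out at its end stop (starts at 0 to 0.5). Vertical hinge; growing values turn it clockwise seen from above. It swings easily and stays where it is left up to about 1.2; there a sprung catch resists (up to 5 N at the post); let go before 1.4 it springs back to 1.2, past 1.45 it snaps to the stop and is kept there.
- brace_hinge (a point): point on the brace's vertical hinge axis, 60 mm above the bench, beside the round white mixer body (radius 60 mm, 58 mm tall; hinge 72 mm from its axis). Its x axis points along the brace from hinge to post and turns with it. The bar is 16 mm wide, its top 26 mm above the bench
- brace_post (a point): yellow upright round post at the brace's free end, 16 mm in diameter, from 26 to 78 mm above the bench, 105 mm from the hinge axis; this point is on its axis 60 mm above the bench. It can be pinched from above or pushed
- beater_head (a point): centre of the blue square grip head (22 x 22 mm, 36 mm tall) on top of the loose steel beater, about 140 g. z points up along the stem; x and y are square to the head's flats and run along the four wings (reach 38 mm, 30 to 42 mm below the head's centre) and the splines. A quarter turn looks and fits the same. It starts hanging by its collar in the holder, free to turn
- beater_foot (a point): centre of the bottom of the beater's splined foot, 78 mm below the head's centre, same axes. The foot is 26 mm tall: a cross of two bars along x and y, each 26 mm long and 8 mm wide (rounded underneath, radius 4 mm). Above it a collar, 40 mm in diameter and 5 mm thick; the wings are 36 to 48 mm and the head 60 to 96 mm above this point
- drive_mouth (a point): centre of the mouth of the cross-shaped socket in the steel coupling (54 mm in diameter, rim 95 mm above the bench) on the mixer's axis; z up, x and y along the slots (10 mm wide, 29 mm long, red marks at their ends). Beater and socket axes must agree to 4 degrees, any quarter turn. The coupling turns stiffly (0.1 N m), starting at any angle. Home: collar on the rim, foot 26 mm below
- ejector (a joint): sprung black ejector plate in the bottom of the socket: 0 = up (its top 16 mm below the mouth), grows as it is pressed down, 0.010 m when the beater is fully home. It pushes up with 4 N at 0 and 10 N at 0.010; the beater's own weight does not press it down
- holder: white fixed holder block 90 x 200 x 45 mm tall, origin at the centre of its underside; two round holes (30 mm) on its long (y) axis, 55 mm either side of the centre, hold the blue beater and the grey one, either way round; holes 36 mm deep
- spare_head (a point): centre of the grey square head of the spare two-winged beater, same size, in the holder's other hole; leave it there
- dish_mid (a point): centre of a closed glass dish, 88 mm in diameter, 15 mm tall; leave it
- jar_mid (a point): centre of an amber jar, 48 mm in diameter, 62 mm tall; leave it

How it is judged:
By the outcome, as a careful person would: the job done as asked, in the order asked, and still so for the second after the job is handed in, while the arm keeps its last pose, push and grip.
It also fails if it takes over 48 s, if anything falls off the work surface, if the arm or the gripper's body presses on something with over 40 N, if the wrist force passes 120 N, or if a joint passes its speed limit or range.

## Working session

There is one attempt and no reset: what is moved stays moved. The work goes in short steps, Python scripts to look and compute and a shell command to move; the robot and the scene stay as the last step left them, time stands still between calls to the robot, and variables do not carry over. Pictures are saved under pics/ and viewed, about 8 in all and at most 12, crops included, and the job is handed in when it is done.

```bash
ls; mkdir -p pics; cat > h.py <<'E'
import numpy as np, cv2
from cell import ctrl
def cloud(p):
    d=p["depth"].astype(float);K=np.array(p["camera_matrix"]);v,u=np.mgrid[:480,:640]
    c=np.stack([(u-K[0,2])/K[0,0]*d,(v-K[1,2])/K[1,1]*d,d],-1)
    W=(c-np.array(p["t"]))@np.array(p["R"]); W[d<=0]=np.nan
    return W
def proj(p,X):
    c=np.array(p["R"])@np.array(X,float)+np.array(p["t"]);q=np.array(p["camera_matrix"])@c
    return q[:2]/q[2]
def save(p,n): cv2.imwrite("pics/"+n+".png",p["color"][:,:,::-1])
E
python3 - <<'E'
from h import *
np.set_printoptions(precision=3,suppress=True)
print(ctrl.read_state())
for n in("top","side"):
    p=ctrl.get_image(n);save(p,n+"0");W=cloud(p)
    print(n,np.array(p["R"]).tolist(),p["t"])
    for q in["brace_post","brace_hinge","beater_head","drive_mouth","holder","spare_head","dish_mid","jar_mid"]:
        for r in ctrl.search_frame(q,p)[:2]:
            e=r["extent"];u,v=int(e[0]),int(e[1])
            print(q,round(r["conf"],2),np.round(e,1),W[min(v,479),min(u,639)])
E
```

```text
pics
{'clock': 0.0, 'qpos': array([ 1.17 ,  0.629,  0.038,  1.518, -0.027,  0.996, -0.02 ]), 'qd': array([ 0.002,  0.001,  0.002,  0.001, -0.001, -0.001, -0.001]), 'tau': array([  0.   , -56.34 ,   1.226, -19.345,   0.011,   0.01 ,   0.   ]), 'eef_pos': array([ 213.396, -613.295,  230.377]), 'tool_rot': array([-3.14 ,  0.   ,  0.335]), 'force': array([-0.139,  0.789,  0.853]), 'torque': array([ 0.037, -0.044, -0.007]), 'width': 85.75026973594645}
top [[-0.024753041311227682, -0.9990175492675509, 0.036758988034229445], [-0.9971118682132348, 0.022031514393920378, -0.07268104733576154], [0.07179978561358931, -0.03845190019968387, -0.9966776019139169]] [-63.961 494.392 965.844]
brace_post 0.77 [234.4 189.8  27.3  65. ] [606.013 110.463  23.018]
brace_hinge 0.9 [238.4 191.4  31.2  56.2] [600.693 101.259  27.145]
beater_head 0.73 [459.4 234.2  33.   35.6] [ 491.594 -356.963   92.132]
beater_head 0.66 [237.2 189.3  26.7  61.5] [604.966 103.247  27.966]
drive_mouth 0.96 [189.1 204.1  30.   29.2] [566.038 193.47   79.7  ]
holder 0.63 [430.2 232.2  96.8  50.9] [ 501.148 -311.532   41.787]
spar
[... 412 characters left out ...]
1555121623070485, 0.6448158282494145, -0.7483505295071341]] [-518.767  112.803 1091.18 ]
brace_post 0.7 [338.2 190.7  53.6  27.6] [609.434 146.227  -0.814]
brace_hinge 0.7 [339.1 189.1  57.2  34.6] [611.867 146.147   1.989]
beater_head 0.73 [356.1 380.6  43.9  46.3] [ 495.615 -378.988   89.978]
drive_mouth 0.8 [316.9 156.4  24.1  26.4] [562.613 170.763  95.106]
drive_mouth 0.59 [339.3 191.6  55.8  25.1] [610.409 140.734   0.718]
holder 0.28 [344.7 321.4  33.   38.9] [ 505.671 -270.804   95.887]
spare_head 0.2 [339.2 193.4  57.4  25.9] [600.95  107.529  27.388]
dish_mid 0.95 [221.9 174.7  33.4  26.4] [343.118 255.423  16.276]
jar_mid 0.83 [249.4 307.4  22.8  36.4] [ 349.878 -175.833   59.787]
```

```bash
python3 - <<'E'
import cv2,numpy as np
a=cv2.imread("pics/top0.png")
c=cv2.resize(a[130:350,120:520],(800,440),interpolation=cv2.INTER_CUBIC);cv2.imwrite("pics/top0c.png",c)
s=cv2.imread("pics/side0.png");cv2.imwrite("pics/side0c.png",cv2.resize(s[120:270,240:440],(800,600),interpolation=cv2.INTER_CUBIC))
E
```

```text
(no output)
```

View pics/top0c.png

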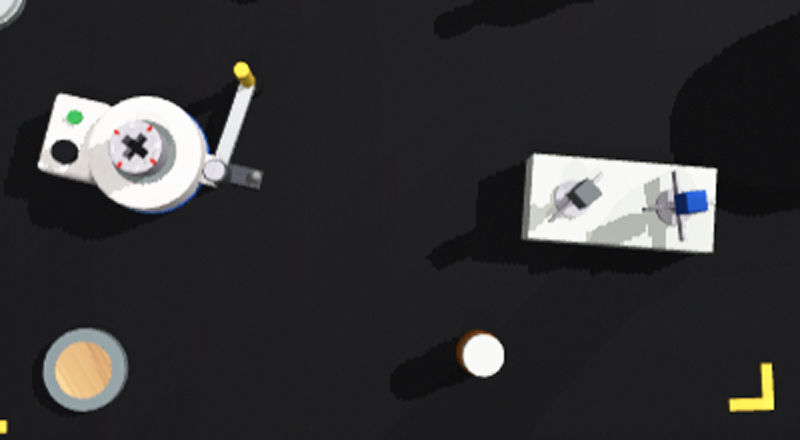

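View pics/side0c.png

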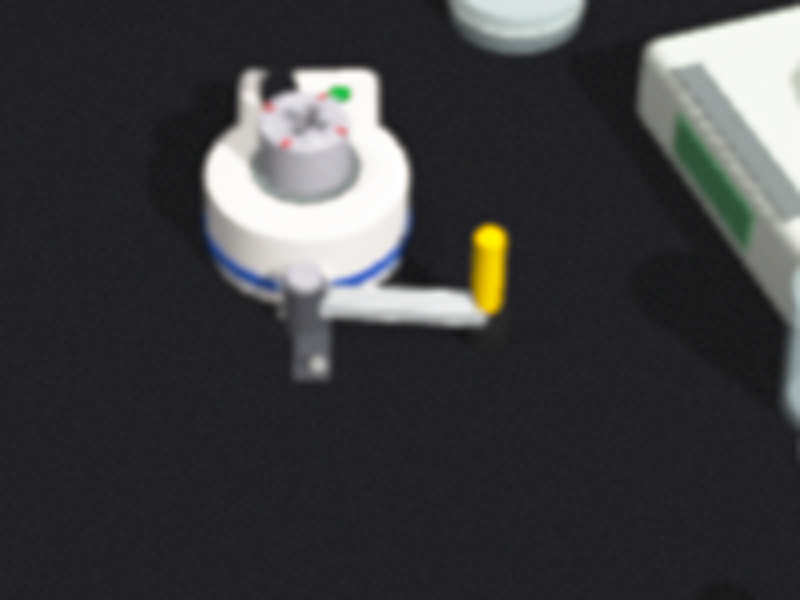

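The top view shows the mixer at left, with the coupling at crop (137,147), the hinge at (214,170) and the yellow post at (243,70). The holder is at right, with the blue beater on its -y side at (690,200) and the grey one at (583,195). The jar is at (482,355) and the dish at (85,370). The side view confirms that the brace swings toward -y past the dark stop bracket.

```bash
cat >> h.py <<'E'
from scipy.optimize import least_squares
def circ(P,r=None):
    f=lambda a:np.hypot(P[:,0]-a[0],P[:,1]-a[1])-(a[2] if r is None else r)
    s=least_squares(f,[*P[:,:2].mean(0),30.][:3 if r is None else 2],loss="soft_l1").x;return s
def masks(p):
    h=cv2.cvtColor(p["color"],cv2.COLOR_RGB2HSV);H,S,V=h[...,0],h[...,1],h[...,2]
    return dict(yellow=(H>20)&(H<35)&(S>150)&(V>90),blue=(H>100)&(H<125)&(S>120)&(V>60),red=((H<8)|(H>172))&(S>110)&(V>90))
E
python3 - <<'E'
from h import *
np.set_printoptions(precision=1,suppress=True)
for n in("top","side"):
    p=ctrl.get_image(n);W=cloud(p);m=masks(p);x,y,z=W[...,0],W[...,1],W[...,2]
    Y=W[m["yellow"]&(z>26)&(z<85)&(x>500)];print(n,"yellow",len(Y),Y.mean(0),"top",Y[Y[:,2]>74].mean(0),Y[:,2].max())
    near=(np.hypot(x-564,y-180)<60)
    R=W[near&(z>91)&(z<100)];print("rim",len(R),R.mean(0),(R.min(0)+R.max(0))/2,cv2.minEnclosingCircle(R[:,:2].astype(np.float32)))
    B=W[near&(np.abs(z-58)<4)];print("body",len(B),B.mean(0),cv2.minEnclosingCircle(B[:,:2].astype(np.float32)))
    rd=W[m["red"]&near];print("red",rd)
    b=m["blue"]&(np.hypot(x-500,y+360)<60)&(z>50);T=W[b];zt=np.nanmax(T[:,2]);T1=T[T[:,2]>zt-6]
    print("blue",len(T),T.mean(0),zt,len(T1),T1.mean(0),cv2.minAreaRect(T1[:,:2].astype(np.float32)))
    Hh=W[(np.abs(z-45)<3)&(x>400)&(x<620)&(y<-180)&(y>-430)];print("holder",cv2.minAreaRect(Hh[:,:2].astype(np.float32)))
    br=W[(np.abs(z-26)<3)&(x>560)&(x<680)&(y<135)&(y>60)];print("bar",len(br),br.mean(0),cv2.minAreaRect(br[:,:2].astype(np.float32)))
    hg=W[(z>30)&(np.hypot(x-555,y-117)<30)];print("hinge",len(hg),hg.mean(0),hg[:,2].max())
E
```

```text
top yellow 200 [647.  357.3  74.2] top [645.5 403.7  80.8] 84.99239975201674
rim 435 [564.7 193.5  94.2] [565.  193.7  95. ] ((564.9437255859375, 193.2034454345703), 27.152097702026367)
body 1456 [561.8 182.5  57.6] ((564.341796875, 190.64932250976562), 58.136817932128906)
red [[585.7 177.6  95.2]
 [583.6 179.5  95.6]
 [584.1 178.1  93. ]
 [582.6 213.8  93.5]
 [582.5 211.8  93.8]
 [581.3 179.   97.4]
 [580.2 213.2  95.8]
 [580.6 211.9  93.3]
 [579.8 208.8  97.6]
 [551.3 177.8  94.7]
 [550.9 175.1  97.7]
 [551.4 174.1  93.9]
 [549.8 209.3  95.7]
 [550.  207.8  93.8]
 [549.  175.5  96.3]
 [549.1 173.6  95.7]
 [547.8 209.4  95.3]
 [547.6 207.1  96.7]
 [546.  211.7  94.5]
 [545.6 209.   97. ]]
blue 161 [ 496.6 -363.9  108.4] 116.88685947700145 109 [ 496.8 -367.1  114. ] ((496.7541198730469, -367.3883056640625), (21.197154998779297, 21.122879028320312), 2.9376540184020996)
holder ((502.013671875, -313.32708740234375), (200.8603515625, 90.3070297241211), 84.17198181152344)
bar 252 [600.4 105.1  25.3] ((606.4205322265625, 107.15650177001953), (26.818119049072266, 94.37728881835938), 67.69972229003906)
hinge 277 [551.9 131.3  44.2] 61.45828486578444
side yellow 240 [650.3 316.6  65.1] top [645.8 457.4  80.6] 84.99913701250567
rim 254 [566.  191.4  94.6] [566.1 191.   95.2] ((566.6939086914062, 193.14622497558594), 28.828227996826172)
body 791 [562.3 173.8  58. ] ((565.2340698242188, 188.65603637695312), 58.69905090332031)
red []
blue 274 [ 497.4 -373.5  107.7] 117.56111617725276 165 [ 497.8 -370.3  114.3] ((498.1521301269531, -369.1744079589844), (22.771297454833984, 22.02574348449707), 6.3281636238098145)
holder ((503.9605407714844, -313.59283447265625), (202.4287567138672, 90.50798034667969), 84.24339294433594)
bar 212 [602.7 103.4  25.8] ((606.3594360351562, 101.88008117675781), (29.180200576782227, 100.27345275878906), 60.38914108276367)
hinge 275 [554.3 131.1  44.2] 62.048487572282305
```

```bash
cat >> h.py <<'E'
def plan(target,yaw,n=None,pos=None,yaw0=None):
    """rows (tool down assumed nominal, tilt corrected in the first rows) from the measured pose to target xyz, yaw deg"""
    from scipy.spatial.transform import Rotation as Ro
    s=ctrl.read_state();p0=np.array(s["eef_pos"] if pos is None else pos,float)
    R0=Ro.from_euler("xyz",s["tool_rot"] if yaw0 is None else [np.pi,0,np.radians(yaw0)]);
    y0=np.degrees(s["tool_rot"][2]) if yaw0 is None else yaw0
    dy=yaw-y0; dp=np.array(target,float)-p0
    Rt=lambda f:Ro.from_euler("xyz",[np.pi,0,np.radians(y0+dy*f)])
    if n is None:n=max(1,int(np.ceil(max(np.linalg.norm(dp)/28,abs(dy)/5.8))))
    rows=[];R=R0
    for i in range(n):
        N=Rt((i+1)/n);t=R.inv().apply(dp/n)/30;r=np.degrees((R.inv()*N).as_rotvec())/6
        rows.append([round(float(a),2)+0. for a in [*t,*r]]);R=N
    print(n,"rows from",p0.round(1),round(y0,1));
    for k in range(0,n,12):print("[["+",".join("["+",".join(f"{a:g}" for a in q)+"]" for q in rows[k:k+12])+"]]")
E
python3 - <<'E'
from h import *
np.set_printoptions(precision=1,suppress=True)
for n in("top","side"):
    p=ctrl.get_image(n);W=cloud(p);m=masks(p);x,y,z=W[...,0],W[...,1],W[...,2]
    M=m["yellow"]&(x>580)&(x<720)&(y<150)&(y>20);Y=W[M];print(n,"yellow",len(Y),Y.mean(0))
    Y=Y[Y[:,2]<90]
    print("axis",circ(Y[(Y[:,2]<74)&(Y[:,2]>28)],8),"top",Y[Y[:,2]>75].mean(0),Y[:,2].max())
    hg=W[(z>50)&(z<66)&(np.hypot(x-545,y-122)<25)&(np.hypot(x-565.3,y-193.2)>61)];print("hinge",len(hg),hg.mean(0),hg[:,:2].min(0),hg[:,:2].max(0),"z",np.percentile(hg[:,2],[10,50,90]))
    st=W[(z>5)&(z<45)&(y<105)&(y>60)&(x>510)&(x<580)];print("stop",len(st),st.mean(0),cv2.minAreaRect(st[:,:2].astype(np.float32)))
E
```

```text
top yellow 88 [646.8  88.3  59.9]
axis [646.4  89.3] top [645.5  88.4  77.1] 79.81602173907623<stdin>:8: RuntimeWarning: Mean of empty slice.
  ret = um.true_divide(
Traceback (most recent call last):
ValueError: zero-size array to reduction operation minimum which has no identity
```

```bash
python3 - <<'E'
from h import *
np.set_printoptions(precision=1,suppress=True)
p=ctrl.get_image("top");W=cloud(p)
print(W[209:222:2,221:234:2].reshape(-1,3))
x,y,z=W[...,0],W[...,1],W[...,2]
hg=W[(z>22)&(z<40)&(np.hypot(x-550,y-122)<20)&(np.hypot(x-565.3,y-193)>61.5)]
print("h",hg[:,:2].mean(0),hg[:,2].mean())
# bar centreline from points on bar top
b=W[(np.abs(z-26)<2)&(x>575)&(x<635)&(y<135)&(y>75)];
c=b.mean(0)[:2];d=np.linalg.svd(b[:,:2]-c)[2][0];d*=np.sign(d[0]);print("bar",c,d)
P=np.array([646,89.]);M=np.array([565.5,193.2])
# circle intersection: 105 from post, 72 from axis
v=M-P;D=np.hypot(*v);a=(105**2-72**2+D*D)/(2*D);h=np.sqrt(max(0,105**2-a*a));u=v/D;n=np.array([-u[1],u[0]])
print("cands",P+a*u+h*n,P+a*u-h*n)
E
```

```text
[[559.2 134.7  46.7]
 [561.  132.8  33.8]
 [560.5 128.   36.5]
 [560.6 124.   35.5]
 [560.6 119.8  35.1]
 [561.8 116.9  26. ]
 [561.8 112.8  25. ]
 [555.2 135.   45.1]
 [556.2 132.1  37.5]
 [555.5 127.3  41.3]
 [555.7 123.3  39.9]
 [555.9 119.4  37.6]
 [556.  115.4  36. ]
 [557.3 112.7  26.2]
 [551.3 135.5  42.5]
 [551.8 132.1  37.9]
 [551.8 128.   37.5]
 [551.6 123.6  38. ]
 [551.4 119.2  38.9]
 [551.1 114.8  40.3]
 [552.8 112.5  27.6]
 [548.  137.   34.5]
 [547.1 131.6  41. ]
 [547.4 128.   37.7]
 [547.2 123.6  38.6]
 [547.1 119.2  39.2]
 [547.4 115.4  36.3]
 [547.7 111.7  33.1]
 [543.6 136.9  35.1]
 [543.1 132.1  38.7]
 [542.7 127.5  40.8]
 [543.  123.7  38.1]
 [543.  119.5  37.6]
 [543.  115.4  36.8]
 [543.4 111.8  32.7]
 [539.9 137.8  30.7]
 [539.4 132.9  34.1]
 [538.8 128.   38.1]
 [538.6 123.6  38.7]
 [538.6 119.5  37.9]
 [538.6 115.3  37.5]
 [540.  113.   25.1]
 [535.1 137.1  34.5]
 [534.8 132.6  36.1]
 [534.8 128.5  35.3]
 [534.5 123.9  37.4]
 [534.6 119.9  35.6]
 [536.2 117.9  21.4]
 [537.4 115.4  10.1]]
h [549.8 121.8] 33.90514320162953
bar [607.4 102.4] [ 0.9 -0.4]
cands [546.9 123.6] [637.5 193.7]
```

```bash
python3 -c "
from h import *
plan([646,89,140],160.7,30)"
```

```text
30 rows from [ 213.6 -613.9  231.3] 19.2
[[[0.71,-0.58,0.1,0,0,-0.79],[0.76,-0.52,0.1,0,0,-0.79],[0.8,-0.46,0.1,0,0,-0.79],[0.83,-0.39,0.1,0,0,-0.79],[0.86,-0.32,0.1,0,0,-0.79],[0.88,-0.25,0.1,0,0,-0.79],[0.9,-0.17,0.1,0,0,-0.79],[0.91,-0.1,0.1,0,0,-0.79],[0.92,-0.02,0.1,0,0,-0.79],[0.92,0.05,0.1,0,0,-0.79],[0.91,0.13,0.1,0,0,-0.79],[0.89,0.2,0.1,0,0,-0.79]]]
[[[0.88,0.27,0.1,0,0,-0.79],[0.85,0.35,0.1,0,0,-0.79],[0.82,0.41,0.1,0,0,-0.79],[0.78,0.48,0.1,0,0,-0.79],[0.74,0.54,0.1,0,0,-0.79],[0.69,0.6,0.1,0,0,-0.79],[0.64,0.66,0.1,0,0,-0.79],[0.58,0.71,0.1,0,0,-0.79],[0.52,0.75,0.1,0,0,-0.79],[0.46,0.79,0.1,0,0,-0.79],[0.39,0.83,0.1,0,0,-0.79],[0.32,0.86,0.1,0,0,-0.79]]]
[[[0.25,0.88,0.1,0,0,-0.79],[0.18,0.9,0.1,0,0,-0.79],[0.1,0.91,0.1,0,0,-0.79],[0.03,0.92,0.1,0,0,-0.79],[-0.05,0.92,0.1,0,0,-0.79],[-0.12,0.91,0.1,0,0,-0.79]]]
```

```bash
python3 -m crank '[[[0.71,-0.58,0.1,0,0,-0.8],[0.76,-0.52,0.1,0,0,-0.8],[0.8,-0.46,0.1,0,0,-0.8],[0.83,-0.39,0.1,0,0,-0.8],[0.86,-0.32,0.1,0,0,-0.8],[0.88,-0.25,0.1,0,0,-0.8],[0.9,-0.17,0.1,0,0,-0.8],[0.91,-0.1,0.1,0,0,-0.8],[0.92,-0.02,0.1,0,0,-0.8],[0.92,0.05,0.1,0,0,-0.8],[0.91,0.13,0.1,0,0,-0.8],[0.89,0.2,0.1,0,0,-0.8]]]' 0.34; python3 -c "
from h import *
print(ctrl.read_state()['qpos'])
plan([646,89,140],160.7)"
```

```text
clock: 2.1
eef_pos: [381.6, -325.9, 193.3]
tool_rot: [3.139, 0.012, 1.373]
force: [0.5, 0.3, 0.2]
width: 28.3
[ 0.81878494  0.47607593 -0.24833262  1.9688768   0.18944285  0.71119184
  0.25597109]
18 rows from [ 381.6 -325.9  193.3] 78.7
[[[0.85,0.33,0.09,0.02,0.12,-0.76],[0.82,0.4,0.1,0,0,-0.76],[0.79,0.46,0.1,0,0,-0.76],[0.75,0.52,0.1,0,0,-0.76],[0.7,0.58,0.1,0,0,-0.76],[0.66,0.63,0.1,0,0,-0.76],[0.6,0.68,0.1,0,0,-0.76],[0.55,0.73,0.1,0,0,-0.76],[0.49,0.77,0.1,0,0,-0.76],[0.42,0.81,0.1,0,0,-0.76],[0.36,0.84,0.1,0,0,-0.76],[0.29,0.86,0.1,0,0,-0.76]]]
[[[0.22,0.88,0.1,0,0,-0.76],[0.15,0.9,0.1,0,0,-0.76],[0.08,0.91,0.1,0,0,-0.76],[0.01,0.91,0.1,0,0,-0.76],[-0.07,0.91,0.1,0,0,-0.76],[-0.14,0.9,0.1,0,0,-0.76]]]
```

```bash
python3 -m crank '[[[0.85,0.33,0.09,0.02,0.12,-0.76],[0.82,0.4,0.1,0,0,-0.76],[0.79,0.46,0.1,0,0,-0.76],[0.75,0.52,0.1,0,0,-0.76],[0.7,0.58,0.1,0,0,-0.76],[0.66,0.63,0.1,0,0,-0.76],[0.6,0.68,0.1,0,0,-0.76],[0.55,0.73,0.1,0,0,-0.76],[0.49,0.77,0.1,0,0,-0.76],[0.42,0.81,0.1,0,0,-0.76],[0.36,0.84,0.1,0,0,-0.76],[0.29,0.86,0.1,0,0,-0.76]]]' >/dev/null; python3 -m crank '[[[0.22,0.88,0.1,0,0,-0.76],[0.15,0.9,0.1,0,0,-0.76],[0.08,0.91,0.1,0,0,-0.76],[0.01,0.91,0.1,0,0,-0.76],[-0.07,0.91,0.1,0,0,-0.76],[-0.14,0.9,0.1,0,0,-0.76]]]'; python3 -c "
from h import *
plan([646,89,138],160.7)"
```

```text
clock: 3.6
eef_pos: [645.9, 115.8, 139.7]
tool_rot: [-3.138, 0.009, 2.873]
force: [0.9, 1.2, -0.7]
width: 28.1
1 rows from [645.9 115.8 139.7] 164.6
[[[-0.24,-0.86,0.06,-0.03,0.09,0.65]]]
```

```bash
python3 -m crank '[[[-0.24,-0.86,0.06,-0.03,0.09,0.65],[0,0,0,0,0,0]]]'; python3 - <<'E'
from h import *
p=ctrl.get_image("wrist");save(p,"w1")
print(proj(p,[646,89,78]),proj(p,[646,89,26]))
W=cloud(p);m=masks(p)["yellow"];Y=W[m&(W[...,2]>20)];print(Y.mean(0), Y[Y[:,2]>74].mean(0))
plan([646,89,38],160.7)
E
```

```text
clock: 3.77
eef_pos: [648.2, 98.7, 137.3]
tool_rot: [3.134, -0.001, 2.816]
force: [0.0, -3.6, -2.1]
width: 28.2
[301.34643557 256.20508655] [304.11634867 233.78377737]
[642.85097221  92.11705736  59.22747071] [644.31254123  91.96956684  76.48215033]
4 rows from [647.6 105.  138.1] 161.7
[[[-0.03,-0.14,0.83,0.13,-0.02,0.04],[-0.03,-0.13,0.83,0,0,0.04],[-0.03,-0.13,0.83,0,0,0.04],[-0.03,-0.13,0.83,0,0,0.04]]]
```

View pics/w1.png

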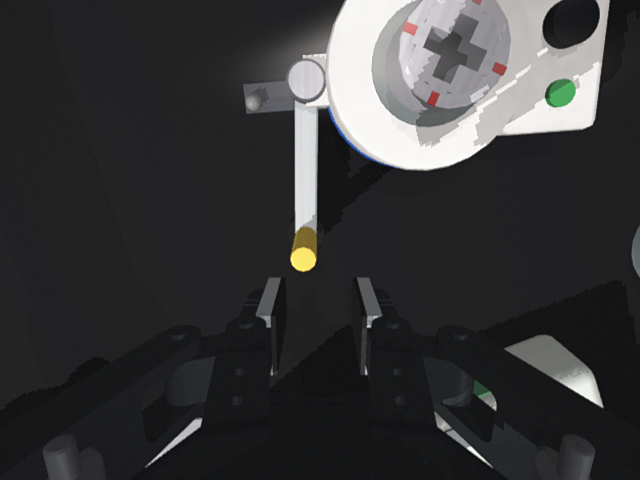

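The wrist view shows the post top at (303,259), the hinge at (305,80) and the cross socket at (455,48). The post lies left of the fingers' centre line, as measured.

```bash
python3 -m crank '[[[-0.05,-0.4,0,0,0,0],[0,0,0,0,0,0]]]'; python3 - <<'E'
from h import *
plan([645.5,90,38],160.7,5)
E
```

```text
clock: 3.98
eef_pos: [645.0, 93.1, 137.7]
tool_rot: [3.128, -0.002, 2.824]
force: [0.1, -1.1, -1.2]
width: 28.3
5 rows from [645.   93.1 137.7] 161.8
[[[-0.01,-0.03,0.66,0.13,-0.02,0.04],[-0.01,-0.02,0.66,0,0,0.04],[-0.01,-0.02,0.66,0,0,0.04],[-0.01,-0.02,0.66,0,0,0.04],[-0.01,-0.02,0.66,0,0,0.04]]]
```

```bash
python3 -m crank '[[[-0.01,-0.04,0.66,0.13,0,0.04],[-0.01,-0.04,0.66,0,0,0.04],[-0.01,-0.02,0.66,0,0,0.04],[-0.01,-0.02,0.66,0,0,0.04],[-0.01,-0.02,0.6,0,0,0.04],[0,0,0,0,0,0]]]'; python3 - <<'E'
from h import *
H=np.array([547,123.6])
# arc: from current to brace angle 1.59 (phi -104.9), cage half-gap 6 -> lead 6mm
s=ctrl.read_state();p=np.array(s["eef_pos"]);y=np.degrees(s["tool_rot"][2]);print(p,y)
print(np.hypot(*(p[:2]-H)),np.degrees(np.arctan2(*(p[:2]-H)[::-1])))
E
```

```text
clock: 4.48
eef_pos: [645.9, 83.9, 37.2]
tool_rot: [-3.139, 0.003, 2.797]
force: [0.0, -1.0, -0.5]
width: 28.2
[645.85302556  83.9388176   37.15287926] 160.2539619761267
106.51258165484727 -21.861329699589056
```

```bash
python3 -m crank '[[[0.02,-0.35,0,0,0,0.97],[0.02,-0.35,0,0,0,0.97],[0.02,-0.35,0,0,0,0.97],[0.02,-0.35,0,0,0,0.97],[0.02,-0.35,0,0,0,0.97],[0.02,-0.35,0,0,0,0.97],[0,0,0,0,0,0]]]'; cat > arc.py <<'E'
from h import *
H=np.array([547,123.6]);s=ctrl.read_state();p=np.array(s["eef_pos"]);y=np.degrees(s["tool_rot"][2]);d=p[:2]-H
print("r",np.hypot(*d),"phi",np.degrees(np.arctan2(*d[::-1])),"yaw-180",y-180)
p=ctrl.get_image("top");W=cloud(p);m=masks(p)["yellow"];Y=W[m&(W[...,2]>30)&(W[...,2]<90)&(W[...,0]>480)&(W[...,0]<700)&(W[...,1]<160)&(W[...,1]>-30)]
if len(Y): print("post",len(Y),Y.mean(0))
E
python3 arc.py
```

```text
clock: 5.07
eef_pos: [606.8, 34.5, 39.0]
tool_rot: [3.138, 0.002, 2.159]
force: [-0.2, -0.7, 0.6]
width: 28.0
r 107.28001356411244 phi -56.14585403622879 yaw-180 -56.319175988584306
```

```bash
python3 -m crank '[[[0.04,-0.35,0,0,0,0.97],[0.04,-0.35,0,0,0,0.97],[0.03,-0.35,0,0,0,0.97],[0.03,-0.35,0,0,0,0.97],[0.03,-0.35,0,0,0,0.97],[0.02,-0.35,0,0,0,0.97],[0.02,-0.35,0,0,0,0.97],[0.02,-0.35,0,0,0,0.97],[0,0,0,0,0,0]]]';python3 arc.py
```

```text
clock: 5.87
eef_pos: [538.8, 27.9, 43.5]
tool_rot: [3.114, -0.016, 1.344]
force: [-0.6, 0.4, -0.4]
width: 28.0
r 96.0656208960186 phi -94.8726027917046 yaw-180 -102.98088468922893
```

```bash
python3 -c "
from h import *
plan([515,23,38],76,3)"
```

```text
3 rows from [540.4  27.9  43.7] 77.2
[[[-0.12,-0.26,0.05,0.28,-0.16,0.07],[-0.12,-0.26,0.06,0,0,0.07],[-0.12,-0.26,0.06,0,0,0.07]]]
```

```bash
python3 -m crank '[[[-0.12,-0.27,0.05,0.28,-0.16,0.07],[-0.12,-0.27,0.06,0,0,0.07],[-0.12,-0.26,0.06,0,0,0.07],[-0.04,-0.05,0,0,0,0],[0,0,0,0,0,0]]]';python3 arc.py; python3 - <<'E'
from h import *
p=ctrl.get_image("wrist");save(p,"w2");q=ctrl.get_image("side");save(q,"s2")
a=np.hstack([cv2.resize(cv2.imread("pics/w2.png"),(400,300)),cv2.resize(cv2.imread("pics/s2.png")[100:250,240:440],(400,300))]);cv2.imwrite("pics/c2.png",a)
E
```

```text
clock: 6.33
eef_pos: [517.4, 24.2, 38.9]
tool_rot: [3.134, -0.006, 1.343]
force: [0.5, -0.6, 1.0]
width: 28.3
r 103.65996602280168 phi -106.5643590075742 yaw-180 -103.02651578335178
```

View pics/c2.png

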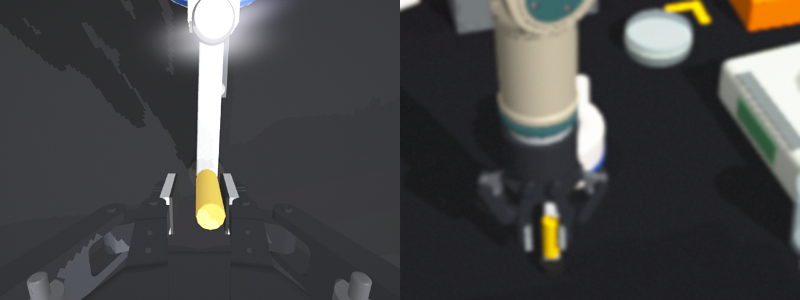

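The left half (wrist) shows the post at (210,215) between the fingers, with the bar lying over the stop bracket. Next I compute the angle.

```bash
cat > post.py <<'E'
from h import *
H=np.array([547,123.6])
for n in("wrist","side","top"):
    p=ctrl.get_image(n);W=cloud(p);m=masks(p)["yellow"];z=W[...,2]
    Y=W[m&(z>30)&(z<90)&(W[...,0]>480)&(W[...,0]<700)&(W[...,1]<130)&(W[...,1]>-10)]
    if len(Y)>5:
        c=Y[Y[:,2]>74].mean(0);d=c[:2]-H;print(n,len(Y),Y.mean(0),"top",c,"theta",np.radians(-14.9-np.degrees(np.arctan2(d[1],d[0]))))
E
python3 post.py
```

```text
wrist 1090 [520.86409837  28.91470967  56.67932827] top [521.00469063  27.90608337  75.90558929] theta 1.5759919050452293
side 145 [521.78840278  17.64035946  58.74203318] top [522.24436046  19.79778808  77.16931332] theta 1.5448576324292362
```

The brace is at its stop (about 1.57). I'll rise and go to the beater.

```bash
python3 -m crank '[[[0,0,-0.8,0,0,0],[0,0,-0.95,0,0,0],[0,0,-0.95,0,0,0],[0,0,-0.95,0,0,0],[0,0,-0.8,0,0,0]]]'; python3 -c "
from h import *
plan([490,-350,185],94,15)"
```

```text
clock: 7.05
eef_pos: [515.1, 23.3, 171.9]
tool_rot: [-3.141, -0.002, 1.343]
force: [1.3, -0.8, 0.2]
width: 28.4
15 rows from [515.1  23.3 171.9] 77.0
[[[-0.82,0.13,-0.03,0,-0.02,-0.19],[-0.82,0.12,-0.03,0,0,-0.19],[-0.83,0.1,-0.03,0,0,-0.19],[-0.83,0.08,-0.03,0,0,-0.19],[-0.83,0.07,-0.03,0,0,-0.19],[-0.83,0.05,-0.03,0,0,-0.19],[-0.83,0.03,-0.03,0,0,-0.19],[-0.83,0.02,-0.03,0,0,-0.19],[-0.83,0,-0.03,0,0,-0.19],[-0.83,-0.01,-0.03,0,0,-0.19],[-0.83,-0.03,-0.03,0,0,-0.19],[-0.83,-0.05,-0.03,0,0,-0.19]]]
[[[-0.83,-0.06,-0.03,0,0,-0.19],[-0.83,-0.08,-0.03,0,0,-0.19],[-0.83,-0.1,-0.03,0,0,-0.19]]]
```

```bash
python3 -m crank '[[[-0.82,0.13,-0.03,0,-0.02,-0.19],[-0.82,0.12,-0.03,0,0,-0.19],[-0.83,0.1,-0.03,0,0,-0.19],[-0.83,0.08,-0.03,0,0,-0.19],[-0.83,0.07,-0.03,0,0,-0.19],[-0.83,0.05,-0.03,0,0,-0.19],[-0.83,0.03,-0.03,0,0,-0.19],[-0.83,0.02,-0.03,0,0,-0.19],[-0.83,0,-0.03,0,0,-0.19],[-0.83,-0.01,-0.03,0,0,-0.19],[-0.83,-0.03,-0.03,0,0,-0.19],[-0.83,-0.05,-0.03,0,0,-0.19]]]' -0.18 >/dev/null; python3 -m crank '[[[-0.8,-0.06,-0.03,0,0,-0.19],[-0.4,0,0,0,0,0],[0,0,0,0,0,0],[0,0,0,0,0,0]]]'
python3 post.py; cat > bt.py <<'E'
from h import *
np.set_printoptions(precision=1,suppress=True)
print(ctrl.read_state()["eef_pos"],np.degrees(ctrl.read_state()["tool_rot"]))
for n in("wrist","top","side"):
    p=ctrl.get_image(n);W=cloud(p);m=masks(p)["blue"];x,y,z=W[...,0],W[...,1],W[...,2]
    if n=="wrist":save(p,"w3")
    T=W[m&(z>75)&(z<125)&(np.hypot(x-497,y+368)<45)]
    if len(T)<20:continue
    t=T[(T[:,2]>110)];print(n,len(T),len(t),T.mean(0),t.mean(0),"top rect",cv2.minAreaRect(t[:,:2].astype(np.float32)))
    g=W[(z>60)&(z<71)&(np.hypot(x-497,y+368)<42)&(np.hypot(x-497,y+368)>16)]
    a=np.arctan2(g[:,1]+368.3,g[:,0]-497.4);print("wings",len(g),np.degrees(np.angle(np.exp(4j*a).mean()))/4)
E
python3 bt.py
```

```text
clock: 8.38
eef_pos: [497.8, -323.8, 189.3]
tool_rot: [3.133, -0.003, 1.622]
force: [-0.0, 0.1, 0.7]
width: 50.5
side 146 [521.71043465  17.9636669   58.23614036] top [522.04766194  20.01231198  76.96639724] theta 1.5471203940326683
top 55 [519.92851347  20.61588388  72.23837517] top [520.81513869  21.41526382  77.32890078] theta 1.5615947870708216
[ 498.4 -322.1  189.6] [179.5  -0.2  93.1]
wrist 1435 988 [ 498.4 -363.3  109. ] [ 498.6 -366.2  114.5] top rect ((498.80059814453125, -367.16485595703125), (21.018169403076172, 21.85329246520996), 2.4821925163269043)
wings 548 3.2441607352235766
top 83 36 [ 496.5 -358.2  103.5] [ 496.8 -359.4  113.7] top rect ((496.0094299316406, -360.49688720703125), (19.952375411987305, 8.787741661071777), 1.2870086431503296)
wings 58 5.954406301849345
side 272 164 [ 497.4 -373.6  107.6] [ 497.8 -370.5  114.3] top rect ((497.7793884277344, -369.5007629394531), (21.29164695739746, 20.579750061035156), 2.8891992568969727)
wings 152 3.8431385473720057
```

View pics/w3.png

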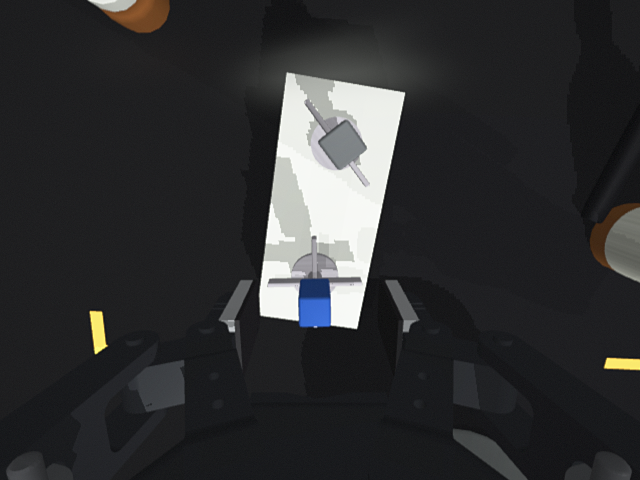

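The wrist view shows the blue head at (314,305), square to the fingers to within about 1°, with the wings along the tool axes. The grey beater is at (343,145), well clear. I'll move above it and descend.

```bash
python3 -c "
from h import *
plan([498.1,-368.3,155],93.2,3)
plan([498.1,-368.3,80],93,4,[498.1,-368.3,155],93)"
```

```text
3 rows from [ 498.6 -322.5  189.8] 93.1
[[[-0.51,-0.04,0.39,0.09,-0.02,0],[-0.51,-0.03,0.39,0,0,0],[-0.51,-0.03,0.39,0,0,0]]]
4 rows from [ 498.1 -368.3  155. ] 93
[[[0,0,0.62,0,0,0],[0,0,0.62,0,0,0],[0,0,0.62,0,0,0],[0,0,0.62,0,0,0]]]
```

```bash
python3 -m crank '[[[-0.51,-0.04,0.36,0.09,-0.02,0],[-0.51,-0.03,0.36,0,0,0],[-0.46,-0.02,0.36,0,0,0],[0,0,0,0,0,0],[0,0,0,0,0,0],[0,0,0,0,0,0]]]'; python3 -c "
from h import *
plan([498.1,-368.3,80],93.2,4)"
```

```text
clock: 9.18
eef_pos: [499.8, -366.0, 155.4]
tool_rot: [3.141, -0.002, 1.63]
force: [-0.1, -0.1, -0.2]
width: 50.2
4 rows from [ 499.8 -366.   155.4] 93.4
[[[-0.02,-0.02,0.63,0,-0.02,0.01],[-0.02,-0.02,0.63,0,0,0.01],[-0.02,-0.02,0.63,0,0,0.01],[-0.02,-0.02,0.63,0,0,0.01]]]
```

```bash
python3 -m crank '[[[-0.02,-0.02,0.6,0,-0.02,0.01],[-0.02,-0.02,0.6,0,0,0.01],[-0.02,-0.02,0.6,0,0,0.01],[-0.02,-0.02,0.55,0,0,0.01],[0,0,0,0,0,0],[0,0,0,0,0,0]]]'
```

```text
clock: 9.68
eef_pos: [500.5, -366.3, 85.9]
tool_rot: [3.135, 0.001, 1.628]
force: [0.4, -0.4, 0.5]
width: 50.3
```

```bash
python3 -m crank '[[[-0.08,-0.1,0.18,0.04,0,0],[0,0,0,0,0,0],[0,0,0,0,0,0]]]'; python3 -m crank '[[[0,0,0,0,0,0],[0,0,0,0,0,0],[0,0,0,0,0,0],[0,0,0,0,0,0],[0,0,0,0,0,0],[0,0,0,0,0,0]]]' 1
```

```text
clock: 9.93
eef_pos: [499.1, -368.8, 82.8]
tool_rot: [3.137, 0.003, 1.629]
force: [0.6, 1.0, 0.5]
width: 50.6
clock: 10.43
eef_pos: [499.9, -369.5, 85.0]
tool_rot: [3.134, 0.005, 1.629]
force: [0.3, 0.1, -1.9]
width: 21.2
```

```bash
python3 -m crank '[[[0,0,-0.4,0,0,0],[0,0,-0.8,0,0,0],[0,0,-0.8,0,0,0],[0,0,-0.8,0,0,0],[0,0,-0.8,0,0,0],[0,0,-0.5,0,0,0],[0,0,0,0,0,0]]]'; cat > rel.py <<'E'
from h import *
np.set_printoptions(precision=1,suppress=True)
s=ctrl.read_state();e=np.array(s["eef_pos"]);yaw=np.degrees(s["tool_rot"][2]);print(e,np.degrees(s["tool_rot"]),s["force"],s["width"])
for n in("side","top","wrist"):
    p=ctrl.get_image(n);W=cloud(p);m=masks(p)["blue"];x,y,z=W[...,0],W[...,1],W[...,2]
    r=np.hypot(x-e[0],y-e[1])
    B=W[m&(r<35)&(np.abs(z-e[2]-12)<45)]
    if len(B)>10:print(n,"blue",len(B),B.mean(0)-e,"z",np.percentile(B[:,2],[1,99])-e[2])
    g=W[(z<e[2]-8)&(z>e[2]-30)&(r<45)]
    if len(g)>10:
        k=g[np.hypot(g[:,0]-e[0],g[:,1]-e[1])>18]
        a=np.arctan2(k[:,1]-e[1],k[:,0]-e[0]);print(" wings",len(k),"yaw-rel",np.angle(np.exp(4j*(a-np.radians(yaw))).mean())/4*57.3,"z",np.percentile(g[:,2],[2,50,98])-e[2])
    save(p,"rel_"+n)
E
python3 rel.py; python3 -c "
import cv2,numpy as np
a=cv2.imread('pics/rel_side.png');b=cv2.imread('pics/rel_wrist.png')
cv2.imwrite('pics/c4.png',np.hstack([cv2.resize(a[230:430,260:460],(400,400),interpolation=cv2.INTER_CUBIC),b[80:480,120:520]]))"
```

```text
clock: 11.02
eef_pos: [498.4, -368.4, 215.7]
tool_rot: [3.136, 0.003, 1.629]
force: [0.8, -0.9, -1.5]
width: 21.2
[ 498.4 -368.4  215.7] [179.7   0.2  93.4] [ 0.8 -0.9 -1.5] 21.194670718460188
side blue 305 [ 1.2 -5.7 22.3] z [-2.1 47.4]
 wings 199 yaw-rel -0.9437688993100871 z [-29.3 -20.4 -16. ]
top blue 233 [-1.9  6.6 21.9] z [-4.3 34. ]
 wings 126 yaw-rel 1.532602457634754 z [-29.3 -21.3 -17.6]
wrist blue 5044 [-2.   6.8 21.7] z [-4.4 28.2]
 wings 1491 yaw-rel 0.8559588054340047 z [-29.5 -21.5 -19.8]
```

View pics/c4.png

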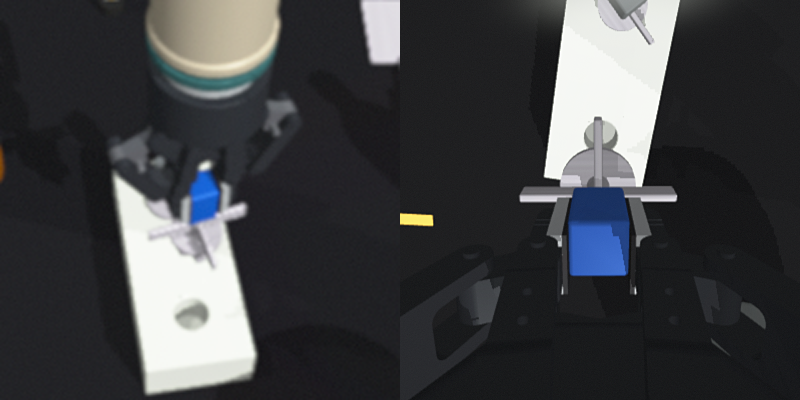

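The beater is held squarely and is clear of the holder, whose hole is visible and empty. The wings are at tool ±y/±x, about 20 mm below the TCP. I'll carry it to a viewpoint beside the coupling.

```bash
python3 -c "
from h import *
plan([634,135,240],140,20)"
```

```text
20 rows from [ 496.2 -367.2  211.2] 93.4
[[[0.82,0.28,-0.05,0,-0.01,-0.39],[0.81,0.31,-0.05,0,0,-0.39],[0.8,0.34,-0.05,0,0,-0.39],[0.78,0.38,-0.05,0,0,-0.39],[0.77,0.41,-0.05,0,0,-0.39],[0.75,0.44,-0.05,0,0,-0.39],[0.73,0.47,-0.05,0,0,-0.39],[0.71,0.5,-0.05,0,0,-0.39],[0.69,0.53,-0.05,0,0,-0.39],[0.67,0.55,-0.05,0,0,-0.39],[0.64,0.58,-0.05,0,0,-0.39],[0.62,0.61,-0.05,0,0,-0.39]]]
[[[0.6,0.63,-0.05,0,0,-0.39],[0.57,0.66,-0.05,0,0,-0.39],[0.54,0.68,-0.05,0,0,-0.39],[0.51,0.7,-0.05,0,0,-0.39],[0.49,0.72,-0.05,0,0,-0.39],[0.46,0.74,-0.05,0,0,-0.39],[0.42,0.76,-0.05,0,0,-0.39],[0.39,0.77,-0.05,0,0,-0.39]]]
```

```bash
python3 -m crank '[[[0.4,0.14,-0.05,0,-0.01,-0.2],[0.81,0.31,-0.05,0,0,-0.39],[0.8,0.34,-0.05,0,0,-0.39],[0.78,0.38,-0.05,0,0,-0.39],[0.77,0.41,-0.05,0,0,-0.39],[0.75,0.44,-0.05,0,0,-0.39],[0.73,0.47,-0.05,0,0,-0.39],[0.71,0.5,-0.05,0,0,-0.39],[0.69,0.53,-0.05,0,0,-0.39],[0.67,0.55,-0.05,0,0,-0.39],[0.64,0.58,-0.05,0,0,-0.39],[0.62,0.61,-0.05,0,0,-0.39]]]'; python3 -m crank '[[[0.6,0.63,-0.05,0,0,-0.39],[0.57,0.66,-0.05,0,0,-0.39],[0.54,0.68,-0.05,0,0,-0.39],[0.51,0.7,-0.05,0,0,-0.39],[0.49,0.72,-0.05,0,0,-0.39],[0.46,0.74,-0.05,0,0,-0.39],[0.4,0.7,-0.05,0,0,-0.39],[0.2,0.4,-0.05,0,0,-0.39],[0,0,0,0,0,0],[0,0,0,0,0,0],[0,0,0,0,0,0]]]'
cat > sock.py <<'E'
from h import *
import sys
np.set_printoptions(precision=1,suppress=True)
s=ctrl.read_state();print(s["eef_pos"],np.degrees(s["tool_rot"]),s["qpos"].round(2),s["width"])
for n in("wrist","top","side"):
    p=ctrl.get_image(n);W=cloud(p);x,y,z=W[...,0],W[...,1],W[...,2];r=np.hypot(x-565.5,y-193.2)
    R=W[(np.abs(z-95)<3)&(r<33)]
    if len(R)<30:continue
    c=cv2.minEnclosingCircle(R[:,:2].astype(np.float32));print(n,"rim",len(R),R.mean(0),c)
    rd=W[masks(p)["red"]&(r<33)&(z>88)]
    if len(rd)>3:
        for i in range(3):
            c0=c[0] if i==0 else cc
            a=np.arctan2(rd[:,1]-c0[1],rd[:,0]-c0[0]);k=np.angle(np.exp(4j*a).mean())/4
            q=np.round((a-k)/(np.pi/2))%4;M=[rd[q==j,:2].mean(0) for j in range(4) if (q==j).any()];cc=np.mean(M,0) if len(M)==4 else c[0]
        print(" red",len(rd),"centre",cc,"angle",np.degrees(k)%90,np.array(M).tolist())
    if n=="wrist":save(p,"w5")
E
python3 sock.py
```

```text
clock: 12.17
eef_pos: [566.8, -59.8, 211.5]
tool_rot: [-3.117, -0.029, 2.127]
force: [-0.2, 0.8, -1.7]
width: 21.4
clock: 13.08
eef_pos: [601.0, 155.5, 210.0]
tool_rot: [-3.115, -0.064, 2.501]
force: [0.5, 0.3, -1.6]
width: 21.1
[601.  155.5 210. ] [-178.5   -3.6  143.3] [ 0.   0.7 -0.5  1.6  0.3  1.1  0.4] 21.06762878128601
wrist rim 3341 [566.4 194.9  94.7] ((566.9605102539062, 194.09228515625), 26.88524627685547)
 red 168 centre [567.1 194. ] angle 49.83157039743517 [[584.968482358255, 178.86888579409225], [582.4420519323663, 211.9328768904868], [549.0966425855148, 209.22711932429002], [552.055735812375, 175.88093986406048]]
side rim 229 [566.1 191.7  94.8] ((566.3201904296875, 192.3573455810547), 29.07219123840332)
```

View pics/w5.png

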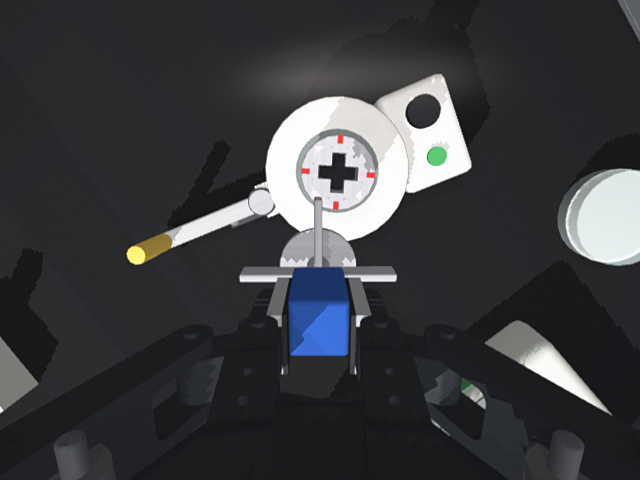

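The wrist view shows the cross socket at (338,172), nearly square to the tool, with the beater held below it in the image. The brace still points out, with its post at (137,255). I'll move over the mouth and level the tool.

```bash
python3 -c "
from h import *
plan([566.2,193.4,195],140,4)"
```

```text
4 rows from [601.7 154.  210.4] 143.1
[[[0.42,0.09,0.15,-0.26,-0.59,0.14],[0.43,0.08,0.13,0,0,0.13],[0.44,0.07,0.13,0,0,0.13],[0.44,0.07,0.13,0,0,0.13]]]
```

```bash
python3 -m crank '[[[0.42,0.09,0.1,-0.26,-0.59,0.14],[0.43,0.08,0.1,0,0,0.13],[0.4,0.07,0.1,0,0,0.13],[0.3,0.07,0.1,0,0,0.13],[0,0,0,0,0,0],[0,0,0,0,0,0],[0,0,0,0,0,0]]]'; cat > fine.py <<'E'
from h import *
from scipy.spatial.transform import Rotation as Ro
np.set_printoptions(precision=1,suppress=True)
s=ctrl.read_state();e=np.array(s["eef_pos"]);R=Ro.from_euler("xyz",s["tool_rot"]);print(e,np.degrees(s["tool_rot"]),s["force"],s["width"])
for n in("wrist","top","side"):
    p=ctrl.get_image(n);W=cloud(p);b=masks(p)["blue"];x,y,z=W[...,0],W[...,1],W[...,2]
    L=R.inv().apply((W-e).reshape(-1,3)).reshape(W.shape) # tool frame: z down
    f=b&(np.abs(L[...,0])<25)&(np.abs(L[...,1])<14)&(L[...,2]>-45)&(L[...,2]<10)
    if f.sum()>20:
        T=L[f];zt=np.percentile(T[:,2],3);t=T[T[:,2]<zt+5]
        print(n,"head top z",zt,"x",np.percentile(t[:,0],[3,97]),"y",np.percentile(t[:,1],[3,97]))
    w=(L[...,2]>14)&(L[...,2]<32)&(np.hypot(L[...,0],L[...,1])<44)
    a=L[w&(np.abs(L[...,1])<8)&(np.abs(L[...,0])>16)];c=L[w&(np.abs(L[...,0])<8)&(np.abs(L[...,1])>16)]
    for nm,q,i in(("xwing",a,0),("ywing",c,1)):
        if len(q)>8:
            k=np.polyfit(q[:,i],q[:,1-i],1);print("  ",nm,len(q),"range",np.percentile(q[:,i],[1,99]),"slope deg",np.degrees(np.arctan(k[0])),"mid",k[1],"z",np.percentile(q[:,2],[5,50]))
E
python3 fine.py
```

```text
clock: 13.82
eef_pos: [572.4, 178.6, 199.3]
tool_rot: [-3.14, 0.009, 2.424]
force: [-0.4, -0.9, -1.2]
width: 21.2
[572.4 178.6 199.3] [-179.9    0.5  138.9] [-0.4 -0.9 -1.2] 21.183924159205414
wrist head top z -31.15540982667255 x [-7.6 12.7] y [-10.1   9.8]
   xwing 433 range [16.5 39.9] slope deg 0.47347065699807855 mid -0.796450158928644 z [16.6 17.8]
   ywing 1252 range [-37.7  36.7] slope deg 0.09105586569285287 mid 3.1133694624619745 z [17.  19.1]
   xwing 43 range [-35.4   3.4] slope deg -0.6634449984278903 mid -3.2018046143105257 z [17.2 19.7]
   ywing 9 range [-40.  -35.9] slope deg -7.489377348614229 mid -2.499448216157997 z [17.2 19.5]
side head top z -32.153018247557874 x [-10.3  -2.2] y [-3.  10.9]
   xwing 94 range [-35.5  38.9] slope deg -0.2751849868722411 mid -2.131849109145065 z [16.6 21.8]
   ywing 57 range [-40.2  35.3] slope deg -0.5725650384642478 mid -0.16520014985138506 z [16.7 21.6]
```

```bash
python3 -c "
from h import *
plan([567.8,192.3,180],140,3)"
```

```text
3 rows from [572.7 178.6 199.2] 138.8
[[[0.14,0.08,0.21,-0.01,0.08,-0.07],[0.14,0.08,0.21,0,0,-0.07],[0.14,0.08,0.21,0,0,-0.07]]]
```

```bash
python3 -m crank '[[[0.15,0.08,0.2,-0.01,0.08,-0.07],[0.15,0.08,0.2,0,0,-0.07],[0.14,0.08,0.2,0,0,-0.07],[0,0,0,0,0,0],[0,0,0,0,0,0],[0,0,0,0,0,0]]]'; python3 -c "
from h import *
plan([567.8,192.3,166],140,1)"; python3 fine.py; python3 -c "
import cv2
from h import *
p=ctrl.get_image('side');W=cloud(p);save(p,'s6');c=proj(p,[566,193,95]);print(c)
u,v=int(c[0]),int(c[1]);cv2.imwrite('pics/s6c.png',cv2.resize(p['color'][max(0,v-60):v+40,u-60:u+60,::-1],(720,600),interpolation=cv2.INTER_CUBIC))"
```

```text
clock: 14.47
eef_pos: [567.4, 193.3, 178.3]
tool_rot: [-3.141, -0.002, 2.446]
force: [0.1, -0.9, -1.2]
width: 21.4
1 rows from [567.4 193.3 178.3] 140.1
[[[-0.03,-0.02,0.41,-0.01,-0.02,0.02]]]
[567.4 193.3 178.3] [-180.    -0.1  140.1] [ 0.1 -0.9 -1.2] 21.35072978896526
wrist head top z -31.1488152391306 x [-7.6 12.6] y [-10.1   9.8]
   xwing 429 range [16.3 39.9] slope deg 0.13534808546434016 mid -0.6551525143576629 z [16.7 17.7]
   ywing 1258 range [-37.8  36.7] slope deg 0.07974296605814993 mid 3.128092371387674 z [17.  19.1]
   xwing 41 range [-34.8 -16.4] slope deg 0.42265529630145504 mid -2.445001311381739 z [16.7 20.2]
   ywing 10 range [-40.  -33.4] slope deg -9.910067940654866 mid -4.0999753101658225 z [17.  19.9]
side head top z -33.5367589267551 x [-11.3  -3.1] y [-11.8  11.5]
   xwing 94 range [-37.6  37.3] slope deg 0.6097091175386941 mid -2.226991008131805 z [15.9 21.5]
   ywing 49 range [-38.6  35.8] slope deg -0.24190592839114564 mid 0.004592051512198685 z [16.5 21.7]
[315.16180189 149.75994545]
```

View pics/s6c.png

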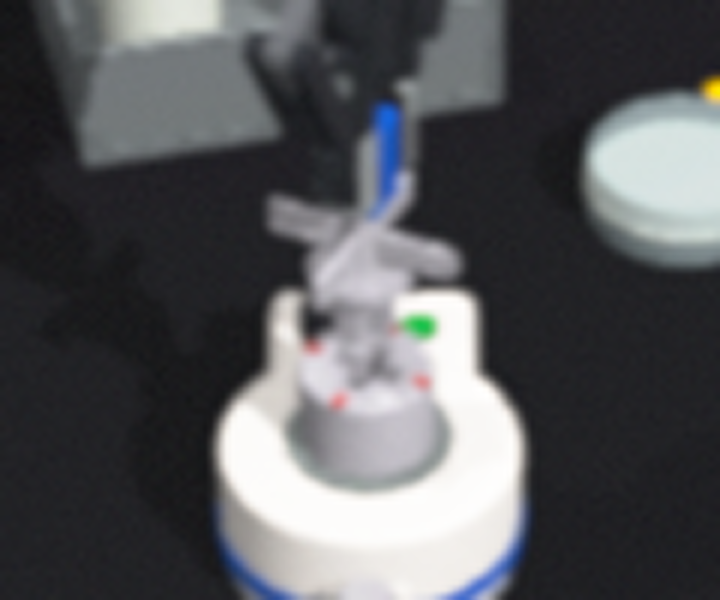

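The side view shows the foot hanging just above the coupling at (365,345), lined up with the cross and red marks. I'll descend in small steps and watch the force.

```bash
python3 -m crank '[[[-0.02,-0.01,0.2,0,0,0],[0,0,0.2,0,0,0],[0,0,0.1,0,0,0],[0,0,0,0,0,0],[0,0,0,0,0,0]]]'; python3 -c "
from h import *
plan([567.4,192.6,152],140,4)"
```

```text
clock: 15.08
eef_pos: [568.7, 191.7, 162.6]
tool_rot: [3.141, 0.0, 2.444]
force: [0.3, 0.5, -1.1]
width: 21.0
4 rows from [568.7 191.7 162.6] 140.0
[[[0.01,0,0.09,0.01,0,0],[0.01,0,0.09,0,0,0],[0.01,0,0.09,0,0,0],[0.01,0,0.09,0,0,0]]]
```

```bash
python3 -m crank '[[[0.03,0.01,0.12,0,0,0],[0.01,0,0.12,0,0,0],[0.01,0,0.12,0,0,0],[0,0,0.1,0,0,0],[0,0,0,0,0,0],[0,0,0,0,0,0]]]'
```

```text
clock: 15.58
eef_pos: [567.7, 193.1, 147.2]
tool_rot: [3.141, -0.0, 2.444]
force: [-0.2, 0.5, -1.1]
width: 21.3
```

```bash
python3 -m crank '[[[0,0,0.15,0,0,0],[0,0,0.15,0,0,0],[0,0,0.1,0,0,0],[0,0,0,0,0,0]]]';python3 -m crank '[[[0,0,0.1,0,0,0],[0,0,0.1,0,0,0],[0,0,0,0,0,0]]]'; python3 fine.py
```

```text
clock: 15.92
eef_pos: [568.3, 193.5, 136.5]
tool_rot: [3.14, 0.002, 2.444]
force: [-2.6, 0.5, 7.1]
width: 21.4
clock: 16.17
eef_pos: [568.3, 193.7, 136.1]
tool_rot: [3.14, 0.005, 2.443]
force: [-2.3, -0.5, 6.9]
width: 21.1
[568.3 193.7 136.1] [179.9   0.3 140. ] [-2.3 -0.5  6.9] 21.05336519524581
wrist head top z -31.205333833633873 x [-7.5 12.7] y [-10.1   9.8]
   xwing 432 range [16.2 40. ] slope deg 0.003504685090459552 mid -0.6026677987535685 z [16.7 17.7]
   ywing 1260 range [-37.8  36.7] slope deg -0.05471645407596944 mid 3.214337351920608 z [17.  19.1]
   xwing 34 range [-34.2 -16.6] slope deg -0.6102520972517554 mid -3.10636387524548 z [16.5 19.7]
side head top z -31.1895988964465 x [-9.9 -2. ] y [-3.2 11.4]
   xwing 87 range [-36.2  37.5] slope deg 0.23983641531945174 mid -2.578096489822559 z [16.3 21.4]
   ywing 48 range [-39.5  34.1] slope deg -0.45149864705203846 mid 0.4777142359243766 z [16.8 21.8]
```

```bash
python3 -m crank '[[[0,0,0.2,0,0,0],[0,0,0.2,0,0,0]]]';python3 -m crank '[[[0,0,0.25,0,0,0],[0,0,0.25,0,0,0]]]'
```

```text
clock: 16.48
eef_pos: [568.5, 193.6, 134.2]
tool_rot: [3.14, 0.01, 2.442]
force: [-15.6, -7.7, 57.5]
width: 21.5
clock: 16.65
eef_pos: [568.8, 193.6, 134.1]
tool_rot: [3.14, 0.018, 2.441]
force: [-15.7, -7.7, 57.2]
width: 20.9
```

Contact is hard at z = 134.1, so the collar is on the rim. I'll ease the push.

```bash
python3 -m crank '[[[0,0,0,0,0,0]]]'; python3 -m crank '[[[0,0,0.05,0,0,0],[0,0,0.05,0,0,0]]]'
```

```text
clock: 16.73
eef_pos: [568.5, 193.8, 137.5]
tool_rot: [3.139, 0.021, 2.441]
force: [-2.5, -0.6, 5.4]
width: 21.0
clock: 16.9
eef_pos: [568.7, 194.1, 138.8]
tool_rot: [3.137, 0.024, 2.442]
force: [-1.4, -0.6, 4.4]
width: 21.3
```

```bash
python3 -c "
from h import *
plan([567.7,193.6,134.2],140,1)"; python3 -m crank '[[[0.03,0,0.15,-0.02,0.2,0],[0.02,0,0.13,0,0.1,0],[0,0,0.13,0,0.05,0]]]'; python3 -c "
from h import *
plan([567.7,193.6,134.2],140,1)"
```

```text
1 rows from [568.7 194.1 138.8] 139.9
[[[0.02,-0.03,0.15,0.04,0.23,-0.02]]]
clock: 17.15
eef_pos: [569.5, 193.7, 134.2]
tool_rot: [3.134, -0.005, 2.441]
force: [-12.8, -4.1, 46.7]
width: 21.1
1 rows from [569.5 193.7 134.2] 139.9
[[[0.04,-0.04,0,0.07,-0.05,-0.02]]]
```

```bash
python3 -m crank '[[[0.03,-0.02,0.1,0.05,-0.04,0],[0.02,-0.02,0.1,0,0,0]]]'; python3 -m crank '[[[0.02,-0.01,0.1,0,0,0],[0,0,0.1,0,0,0]]]'
```

```text
clock: 17.32
eef_pos: [569.3, 193.9, 134.3]
tool_rot: [3.136, 0.003, 2.44]
force: [-5.3, -3.0, 19.2]
width: 21.0
clock: 17.48
eef_pos: [569.2, 193.9, 134.2]
tool_rot: [3.135, 0.008, 2.44]
force: [-7.0, -3.1, 23.7]
width: 21.2
```

```bash
python3 fine.py; python3 post.py; python3 - <<'E'
from h import *
np.set_printoptions(precision=1,suppress=True)
p=ctrl.get_image("side");W=cloud(p)
for q in("spare_head","dish_mid","jar_mid","holder"):
    for n in("top","side"):
        pp=ctrl.get_image(n);Wn=cloud(pp);r=ctrl.search_frame(q,pp)
        if r:e=r[0]["extent"];print(q,n,round(r[0]["conf"],2),Wn[int(e[1]),int(e[0])])
x,y,z=W[...,0],W[...,1],W[...,2];r=np.hypot(x-566,y-193.4)
for a,b in((20,26),(28,42)):
    k=W[(r>a)&(r<b)&(z>88)&(z<125)];print(a,b,len(k),np.histogram(k[:,2],np.arange(88,126,3))[0])
print(ctrl.read_state()["clock"],ctrl.read_state()["eef_pos"],ctrl.read_state()["force"])
u,v=315,150;a=cv2.resize(p['color'][v-60:v+60,u-60:u+60,::-1],(600,600),interpolation=cv2.INTER_CUBIC);cv2.imwrite("pics/f.png",a)
E
```

```text
[569.2 193.9 134.2] [179.6   0.4 139.8] [-7.  -3.1 23.7] 21.159615575588575
wrist head top z -31.502280762014166 x [-7.8 12.7] y [-10.    9.8]
   xwing 488 range [16.4 40.5] slope deg -0.09170866770019355 mid -0.3197774449510878 z [16.2 17.3]
   ywing 1279 range [-37.7  36.8] slope deg 0.1601483108410347 mid 3.6099460214202055 z [16.7 18.8]
   xwing 33 range [-33.6 -16.5] slope deg -2.222848544982674 mid -3.584689198421002 z [16.8 20.5]
side head top z -32.573947867774436 x [-10.4  -1. ] y [-4.9 12.9]
   xwing 88 range [-36.1  39.5] slope deg -0.3163544314783055 mid -2.1885636036885803 z [16.1 21.5]
   ywing 46 range [-40.3  37.9] slope deg -0.20966432752188718 mid 0.7803028306405052 z [16.4 21.3]
wrist 1259 [522.54141468  28.91871408  56.92943677] top [522.00179499  27.81423711  76.22906064] theta 1.5660284121423151
side 138 [521.79347757  18.1158231   59.16303248] top [521.56189986  20.76621574  77.25359435] theta 1.5532450894732335
top 56 [519.82312106  20.65250533  71.47136661] top [521.01237621  21.47303527  77.14121602] theta 1.5599177982598254
spare_head top 0.54 [ 508.1 -249.1  114.4]
spare_head side 0.77 [ 507.2 -271.8   96.8]
dish_mid top 0.58 [530.   71.8  28.9]
dish_mid side 0.96 [343.1 254.2  17.3]
jar_mid top 0.96 [ 344.4 -150.5   60.5]
jar_mid side 0.91 [ 346.6 -174.1   61.7]
holder top 0.69 [ 503.1 -308.7   44.3]
holder side 0.59 [ 500.8 -330.8   45.6]
20 26 108 [ 9 22 37  7  1  3  5  6  8  8  2  0]
28 42 69 [ 1  3  2  0  0  2 11 21  8 17  4  0]
18.6333 [569.2 194.  134.3] [-6.6 -3.  23. ]
```

View pics/f.png

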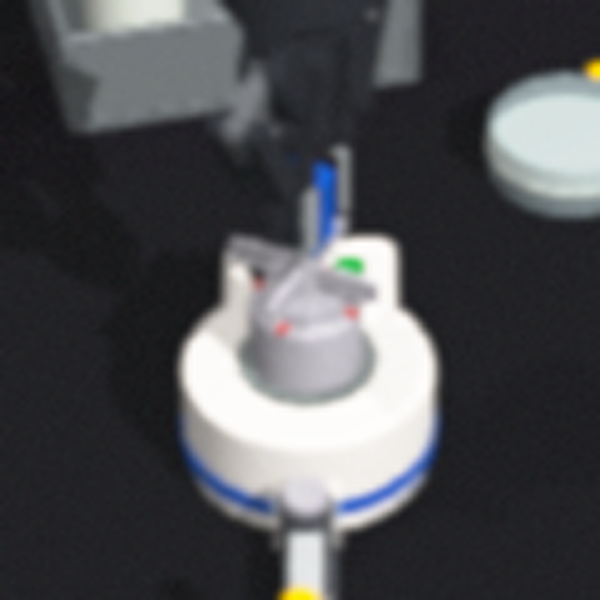

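The collar sits flat on the coupling rim at (305,310), with the red marks just outside it and the brace straight out at (300,560). The push has held steady at 23 N for over 1 s, so I'm handing in.

```bash
python3 -c "
from cell import ctrl
print(ctrl.finish_job()); s=ctrl.read_state(); print(s['clock'],s['eef_pos'],s['force'],s['width'])"
```

```text
the job is handed in; nothing more can be done
None
the job is handed in; nothing more can be done
```

The job is handed in at about 18.6 s, with the brace out and the beater still gripped and pressed fully home.

I swung the brace out by its post between loosely closed fingers until it reached its stop. Then I took the blue beater from the holder, turned it about 47° to the socket's 50° slots, slid it in and pressed it against the ejector.

**Last checks**
- **Beater:** the collar is on the rim, the TCP is steady at z = 134.2 mm and the beater has not slipped in the grip. The push held at about 23 N for the last 1.1 s.
- **Brace:** the three cameras put it at 1.55 to 1.57 rad, which is at its stop.
- **Other objects:** the grey beater and the jar read where they started in both cameras. The dish does too in the side view. In the top view the network pointed at the brace instead of the dish, so that reading says nothing.

**What was not clean**
- **First press:** it peaked at about 57 N at the wrist for a moment. That is below the 120 N wrist limit, but higher than intended.
- **Easing off:** when I eased that push, the tool rose about 4.6 mm, so I pressed home again (47 N) and settled at 23 N.
- **Side load:** about 7 N sideways remains at the wrist from a small misalignment.

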